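Reset a metering valve: shut to the stop, four clicks open, then open the shut-off

ROBOT

A 7-joint arm with a two-finger parallel gripper is mounted at the origin on the work surface. World frame = base frame: x ahead of the robot, y to its left, z up, the work surface at z = 0. Lengths are in m, angles in rad, forces in N, time in s.
With the tool pointing down it reaches from about 0.425 to 0.95 m from the base axis. Payload 4.7 kg.
Tool frame: the origin (TCP) lies at the very end of the fingers, on their centre line; the grasp point (between the pads) lies env.grip_point_offset behind it (env.grip_point_offset is the distance from the TCP to the grasp point, in m); y points along the fingers, z is the direction in which the jaws open and shut, and the axes are right-handed (so a half turn about y gives the same grasp; the last joint's range is limited). The gripper opens to 85 mm and grips with 20 to 120 N. Pads are 22 mm wide; open, the fingers measure 114 mm over their backs; the gripper's body (76 mm by 85 mm) begins 54 mm behind the grasp point. The pads swing forward as they close: fully open they stand 13 mm farther back than shut.
Start: joints at [1.178, 0.469, -0.049, 1.532, 0.024, 1.141, -0.082], TCP at [0.24, -0.631, 0.231] pointing down, gripper open.
Joint ranges: [-2.59, 2.59], [-0.33, 1.99], [-1.39, 1.29], [0.1, 2.45], [-1.04, 4.18], [0.21, 1.99], [-2.66, 2.66]. Speed limits (rad/s): [2.57, 2.57, 3.14, 3.14, 3.14, 3.14, 3.14].

INTERFACE

Orientations are given as a unit quaternion [w, x, y, z].
In Python, from rig import env gives the robot as it stands.
- The arm moves only by the tool servo_tool, never from a script. Its argument "commands" is a list of rows, each a list of 3 entries, a list of its own where there are three numbers: the shift along the tool's x, y, z in m, then the turn about the tool's y in degrees, then the opening, from -1 (shut) to 1 (fully open). A call has 1 to 8 rows; each row shifts and turns the commanded pose from where the row before left it, along the tool's axes as they then stand; what a row does not reach is not made up. A row lasts 1/8 s, in which the tool goes at most 62.5 mm and 10.7 degrees, less where a joint would pass 70% of its speed; a pose out of reach is approached as far as the arm can. A call is refused whole if a number of a shift passes 0.0625 or a number of a turn 10.7, either way. A call with a gripper value outside its range is refused whole. The fingers move at their own pace and stop on an object; "grip_force" is the grip in N (left out, the last holds). Time passes only in rows, so rows that do not move let the fingers close. It gives the time, the measured TCP pose, the force and the opening at its end, in the units of the state.
- env.read_state(): the state, without advancing time (a new reading comes with each control period).
- env.snapshot(name): name is "scene" or "top"; returns a dict with "img" (420x560x3 uint8, red, green, blue), "fov_y" (degrees; the focal length in pixels is half the picture's height over the tangent of half this angle, whatever the lens; pixels are square), "cx", "cy" (the principal point, pixels), "view" (4x4, takes a point from world to camera coordinates). Camera axes: x right, y up, looking along -z (the intrinsics and any distortion apply to the point x, -y, -z); pixel columns grow to the right and rows downward; lengths in m; the calibration is good to about 2 mm. A picture is of the moment at which its call begins. There is no depth.
- env.sign_off(): hands the job in, once; it reports no verdict.
The state is a dict: "time": time; "joints": joint angles; "joint_velocities": joint speeds; "tau": joint torques, N m; "tcp_pos": TCP position; "orientation": TCP orientation; "contact_force": force on the tool from outside, world axes, zero at the start; "moment": the same for the moment, N m; "finger_gap": opening from 0.0 (shut) to 1.0 (fully open).
Only numpy, scipy, OpenCV 4.12 (cv2) and the standard library are available. Lean on these libraries where they do the work, as an engineer would, in place of code of your own. Each camera call takes 0.05 s, during which the arm holds its last target.

TASK

Set the metering valve on the gas manifold: turn its bar dial clockwise gently until it comes up against its end stop, without straining the seat, then turn it back exactly four clicks. After that swing the shut-off lever fully open, in line with the pipe, let go, and leave the other things on the bench where they are.

Things in the scene. Friction and masses are not known exactly. Their poses are not given: they have to be found in the camera images.
- manifold: Gas manifold bolted to the bench: aluminium block 110 (own x) by 260 (own y) by 55 mm tall, pipe stubs out of both y ends. Origin: centre of its underside; z up; its -x side faces the robot, yawed up to 0.4 rad. On its top: bar dial with its axis at own (0, +70 mm), shut-off lever with its pivot at own (0, -70 mm), a small brass plug between (18 mm across, 12 mm tall, own (-36, +4)).
- gauge (a point): Highest point, 100 mm above the bench, of the round pressure gauge (46 mm across, face up) that stands on the manifold between dial and lever, at the manifold's own (+36, 0) mm.
- dial_top (a point): Top centre of the metering dial, on its vertical axis, 106 mm above the bench. Black upright bar grip, 56 mm long, 14 mm wide, 31 mm tall, its top at this point, on a black disc; x axis along the bar towards the end with a white line, z up. A 60 N grip on the bar does not slip below 1 N m.
- dial_disc (a point): On the dial's axis, at the upper face of its disc (52 mm across, 8 mm thick), 31 mm below dial_top; turns with it. Clockwise from above closes to a springy stop, at a different, unmarked angle on every valve; it starts 2 to 5 clicks above. 12 clicks a turn (30 degrees), stop on a click. A click takes 0.1 to 0.2 N m; past the stop about 3 N m per rad; beyond 0.7 N m the seat is strained.
- pin_top (a point): Top of the thin steel needle-travel pin (5 mm across) beside the dial, at the manifold's own (0, +115) mm: 62 mm above the bench (7 mm above the block) with the dial at its stop, 0.25 mm higher for each click the dial is open.
- shutoff (a joint): Angle of the shut-off lever about its vertical pivot, rad: 0 = closed (bar points along the manifold's own -x, towards the robot), 1.571 = fully open, at its stop (bar points along the manifold's own -y, in line with the pipe). Grows counterclockwise seen from above; starts at 0 to 0.25. Friction about 0.1 N m, it stays where it is left.
- shutoff_tip (a point): On the upper face of the shut-off lever's black grip, 65 mm from its pivot, 82 mm above the bench. Flat steel bar reaching 90 mm from the pivot; its last 44 mm is the grip, 17 mm wide, 12 mm thick (its underside 15 mm above the block's top). x axis points from the grip to the pivot, z up.
- beaker: Bystander: clear glass beaker, 68 mm across, 85 mm tall. Origin: centre of its underside.
- vial_a: Bystander: amber sample vial with a black cap, 24 mm across, 45 mm tall. Origin: centre of its underside.
- vial_b: Bystander: a second amber sample vial like vial_a, 24 mm across, 45 mm tall. Origin: centre of its underside.
- wrench: Bystander: steel open-ended wrench lying flat behind the manifold, 160 mm long. Origin at the underside, midway along its length.
- wash_bottle: Bystander: white plastic bottle, 64 mm across, 160 mm tall. Origin: centre of its underside.
- tip_box: Bystander: closed grey plastic box, 120 x 80 x 50 mm. Origin: centre of its underside.
- ferrule_tin: Bystander: flat round metal tin, 58 mm across, 25 mm tall. Origin: centre of its underside.

How it is judged:
On the way, in this order (a step that is already met when the one before it is completed fails the run):
1. the dial is turned clockwise against its stop (within a fifth of a click) (z of pin_top in the frame of manifold below 0.06205 m), for 0.1 s.
2. the dial is opened four clicks from the stop (within 0.4 of a click), the shut-off lever still closed (z of pin_top in the frame of manifold between 0.0629 and 0.0631 m and value of joint shutoff below 0.5 rad), for 0.2 s.
3. the shut-off lever is swung fully open (value of joint shutoff above 1.45 rad), for 0.2 s.
At the end, for the whole second after the job is handed in: The dial rests four clicks above its stop (within 0.4 of a click) and the shut-off lever is fully open (1.45 rad or more) and at rest (z of pin_top in the frame of manifold between 0.0629 and 0.0631 m and value of joint shutoff above 1.45 rad and velocity of joint shutoff between -0.05 and 0.05 rad/s); the robot touches nothing.
It fails at once if the valve seat is strained: the dial is forced more than about 0.25 rad past its stop (roughly 0.7 N m) (z of pin_top in the frame of manifold below 0.061881 m).
It fails at once if a bystander is pushed more than 25 mm away or tipped over (distance of any of beaker, vial_a, vial_b, wrench, wash_bottle, tip_box, ferrule_tin from where it was at the start of the episode above 0.025 m or angle between any of beaker, vial_a, vial_b, wrench, wash_bottle, tip_box, ferrule_tin's own z axis and vertical above 0.5 rad).
It also fails if it takes over 72 s, if anything falls off the work surface, if the arm or the gripper's body presses on something with over 40 N, if the wrist force passes 120 N, or if a joint passes its speed limit or range.

## Working session

There is one attempt and no reset: what is moved stays moved. The work goes in short steps, Python scripts to look and compute and a tool call to move; the robot and the scene stay as the last step left them, time stands still between calls to the robot, and variables do not carry over. Pictures are saved under pics/ and viewed, and the job is handed in when it is done.

Besides the shell and the picture viewer there is one more tool, called after ">>>" by a JSON object that holds its "method" and its "body". servo_tool: Moves the arm, as the interface text tells. Its arguments: {"type":"object","properties":{"commands":{"type":"array","items":{"type":"array"}},"grip_force":{"type":"number"}},"required":["commands"]}

```bash
mkdir -p pics; ls
cat > h.py <<'E'
import numpy as np, cv2
from rig import env
def snap(n,fn=None):
    s=env.snapshot(n)
    if fn: cv2.imwrite('pics/'+fn,cv2.cvtColor(s['img'],cv2.COLOR_RGB2BGR))
    return s
def K(s):
    f=s['img'].shape[0]/2/np.tan(np.radians(s['fov_y'])/2); return f,s['cx'],s['cy']
def ray(s,u,v):
    f,cx,cy=K(s); V=np.array(s['view']); R=V[:3,:3]; t=V[:3,3]
    d=R.T@np.array([(u-cx)/f,-(v-cy)/f,-1.]); return -R.T@t,d
def onz(s,u,v,z):
    o,d=ray(s,u,v); return o+d*(z-o[2])/d[2]
def two(s1,p1,s2,p2):
    o1,d1=ray(s1,*p1);o2,d2=ray(s2,*p2)
    A=np.array([d1,-d2]).T; x=np.linalg.lstsq(A,o2-o1,rcond=None)[0]
    a=o1+d1*x[0];b=o2+d2*x[1]; return (a+b)/2,np.linalg.norm(a-b)
def proj(s,p):
    f,cx,cy=K(s); V=np.array(s['view']); c=V[:3,:3]@np.array(p)+V[:3,3]
    return cx+f*c[0]/-c[2], cy-f*c[1]/-c[2]
E
python3 - <<'E'
from h import *
for n in ('scene','top'):
    s=snap(n,n+'0.png'); print([ (k,s[k]) for k in s if k!='img'])
print(env.read_state(), env.grip_point_offset)
E
```

```text
pics
[('fov_y', 54.511872896314145), ('cx', 282.7190327933247), ('cy', 209.11837434427383), ('view', array([[ 0.41585071,  0.90915967, -0.02229083, -0.21507535],
       [-0.51201016,  0.2543104 ,  0.82047049,  0.18855993],
       [ 0.75160747, -0.3297801 ,  0.57125414, -1.42737326],
       [ 0.        ,  0.        ,  0.        ,  1.        ]]))]
[('fov_y', 43.0342248308085), ('cx', 286.92573050950756), ('cy', 207.8766983293907), ('view', array([[-0.01611528, -0.99977875, -0.01351862,  0.02034098],
       [ 0.98791975, -0.01800533,  0.15391676, -0.52383192],
       [-0.15412611, -0.0108749 ,  0.98799134, -1.36609275],
       [ 0.        ,  0.        ,  0.        ,  1.        ]]))]
{'time': 0.1, 'joints': array([ 1.17811033,  0.4694201 , -0.04858805,  1.53359142,  0.02414193,
        1.14097637, -0.08228696]), 'joint_velocities': array([-0.00079709, -0.00146598, -0.00140934, -0.00309239,  0.00056908,
        0.00013678, -0.00029375]), 'tau': array([ 4.53860821e-04, -5.11514390e+01, -4.68735199e-02, -2.38388962e+01,
        1.08030255e-02,  4.33284149e-03,  2.54425839e-05]), 'tcp_pos': array([ 0.23998629, -0.63033487,  0.23031918]), 'orientation': array([ 0.12777697, -0.12807977,  0.6960591 , -0.69481677]), 'contact_force': array([-0.43893146, -0.97170153,  0.00496755]), 'moment': array([-0.00973149, -0.00842557, -0.02019727]), 'finger_gap': 0.9990399553854572} 0.0187
```

View pics/scene0.png

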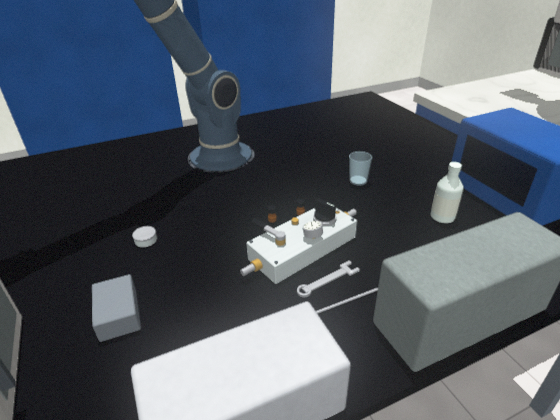

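View pics/top0.png

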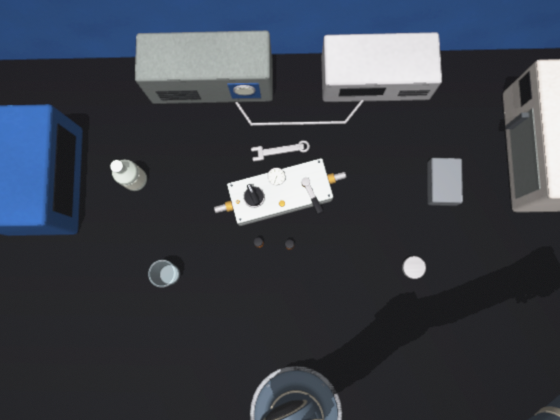

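The scene view shows the manifold at about (303,243), and the top view shows it at about (280,191). In the top view the dial is near (254,195) and the lever runs from (307,183) to (318,210). The two vials are in front of the manifold at (259,242) and (290,244). I'll zoom in.

Run:
```python
import cv2
a=cv2.imread('pics/top0.png')[145:260,205:355]; cv2.imwrite('pics/t0z.png',cv2.resize(a,None,fx=5,fy=5,interpolation=cv2.INTER_CUBIC))
a=cv2.imread('pics/scene0.png')[185:285,235:365]; cv2.imwrite('pics/s0z.png',cv2.resize(a,None,fx=6,fy=6,interpolation=cv2.INTER_CUBIC))
```

```text
(no output)
```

View pics/t0z.png

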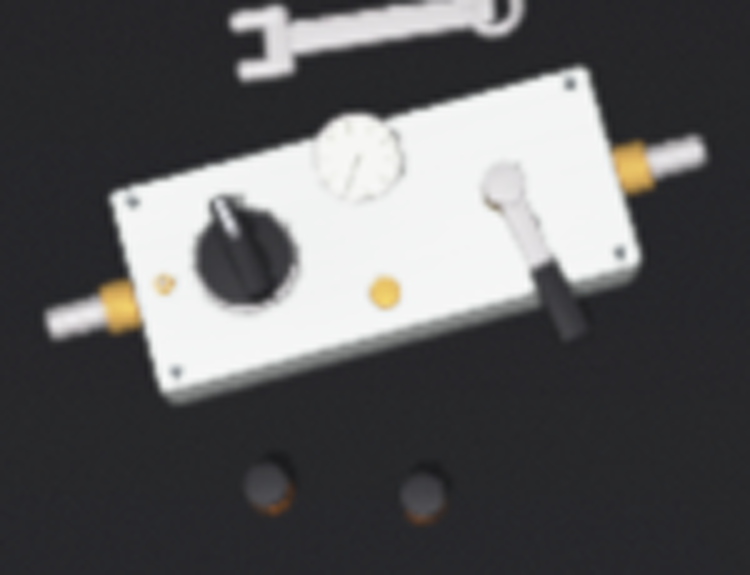

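View pics/s0z.png

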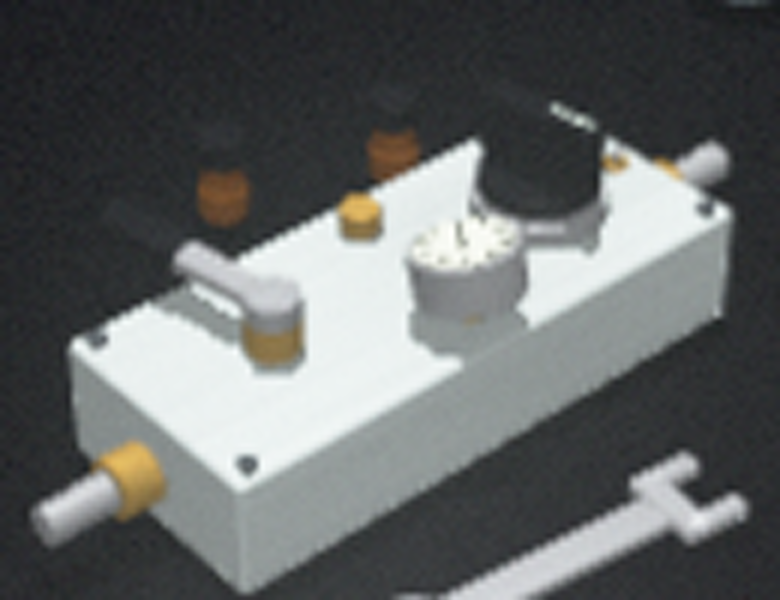

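```bash
cat >> h.py <<'E'
def zt(p): return ((p[0]+.5)/5-.5+205,(p[1]+.5)/5-.5+145)
def zs(p): return ((p[0]+.5)/6-.5+235,(p[1]+.5)/6-.5+185)
E
python3 - <<'E'
from h import *
T=env.snapshot('top');S=env.snapshot('scene')
prs={'scr-x-y':((619,253),(97,340)),'scr+x-y':((570,84),(247,464)),'scr+x+y':((132,202),(707,208)),
'gauge':((358,158),(467,240)),'pivot':((503,182),(272,290)),'plug':((385,292),(361,203)),'pin':((165,283),(614,160)),'dialline':((222,203),(575,115)),'wrenchtip':((285,8),(690,465))}
for k,(a,b) in prs.items():
    print(k,two(T,zt(a),S,zs(b)))
c=np.array([onz(T,*zt(p),.055) for p in [(132,202),(570,84),(619,253),(176,373)]]);m=c.mean(0);print('centre',m)
ey=(c[0]-c[1]+c[3]-c[2]); ey/=np.linalg.norm(ey); yaw=np.arctan2(-ey[0],ey[1]); print('yaw',yaw)
R=np.array([[np.cos(yaw),-np.sin(yaw)],[np.sin(yaw),np.cos(yaw)]])
for n,q,z in [('dial',(0,.07),.106),('pivot',(0,-.07),.082),('pin',(0,.115),.062),('gauge',(.036,0),.1),('plug',(-.036,.004),.067)]:
    w=m[:2]+R@np.array(q); pt=proj(T,[*w,z]);ps=proj(S,[*w,z]); print(n,w,[ (x-o+.5)*5-.5 for x,o in zip(pt,(205,145))],[ (x-o+.5)*6-.5 for x,o in zip(ps,(235,185))])
for n,p,z in [('line',(222,203),.106),('barend',(262,300),.106),('lev',(570,338),.082),('va',(267,486),.045),('vb',(422,492),.045)]:
    print(n,onz(T,*zt(p),z))
E
```

```text
scr-x-y (array([ 0.55368108, -0.09760751,  0.05486379]), np.float64(0.000934446201797483))
scr+x-y (array([ 0.64488042, -0.07421371,  0.05562968]), np.float64(0.0009219169817018928))
scr+x+y (array([0.58583953, 0.15833116, 0.05600954]), np.float64(0.0019474090533449717))
gauge (array([0.60002678, 0.03816494, 0.08925244]), np.float64(0.002372614483645358))
pivot (array([ 0.5870784 , -0.03720514,  0.08209103]), np.float64(0.00044441093774725437))
plug (array([0.53338504, 0.02554751, 0.06728988]), np.float64(0.0019094804595043602))
pin (array([0.5417563 , 0.14055477, 0.05799159]), np.float64(0.001380220489195111))
dialline (array([0.57215303, 0.10399693, 0.11081939]), np.float64(0.003270089418403262))
wrenchtip (array([0.69629183, 0.07980502, 0.03538138]), np.float64(0.006069958535971691))
centre [0.56954319 0.0298619  0.055     ]
yaw 0.24977482075984286
dial [0.55224018 0.09768967] [np.float64(238.38063770588047), np.float64(244.6543574897444)] [np.float64(539.933203902378), np.float64(103.41100081267149)]
pivot [ 0.58684619 -0.03796587] [np.float64(504.0749155646874), np.float64(182.30281917332616)] [np.float64(269.3416440167697), np.float64(290.45498965137944)]
pin [0.54111682 0.14129323] [np.float64(161.58878471451257), np.float64(282.37482622861233)] [np.float64(613.6086820893954), np.float64(151.2300304653819)]
gauge [0.60442604 0.03876059] [np.float64(353.89009514255815), np.float64(144.19309987464243)] [np.float64(471.2780019924222), np.float64(223.60249706276397)]
plug [0.53367159 0.02483909] [np.float64(384.66014020087795), np.float64(290.8418503258953)] [np.float64(357.4163146621024), np.float64(204.65451236908513)]
line [0.57387074 0.10587484 0.106     ]
barend [0.52365178 0.08594219 0.106     ]
lev [ 0.50499622 -0.06992212  0.082     ]
va [0.43524627 0.08820487 0.045     ]
vb [0.43070961 0.00738767 0.045     ]
```

Run:
```python
from h import *
from scipy.spatial.transform import Rotation as Ro
q=env.read_state()['orientation']; print(Ro.from_quat([*q[1:],q[0]]).as_matrix().round(3))
t=cv2.imread('pics/top0.png')[180:212,240:270].astype(float)
s=cv2.imread('pics/scene0.png')[198:232,305:345].astype(float)
g=lambda a:(255*np.clip(a/255,0,1)**.45).astype('uint8')
a=cv2.resize(g(t),None,fx=16,fy=16,interpolation=cv2.INTER_CUBIC);cv2.imwrite('pics/t0d.png',a)
cv2.imwrite('pics/s0d.png',cv2.resize(g(s),None,fx=16,fy=16,interpolation=cv2.INTER_CUBIC))
```

```text
[[-0.935 -0.     0.356]
 [-0.356  0.001 -0.935]
 [ 0.    -1.    -0.001]]
```

View pics/t0d.png

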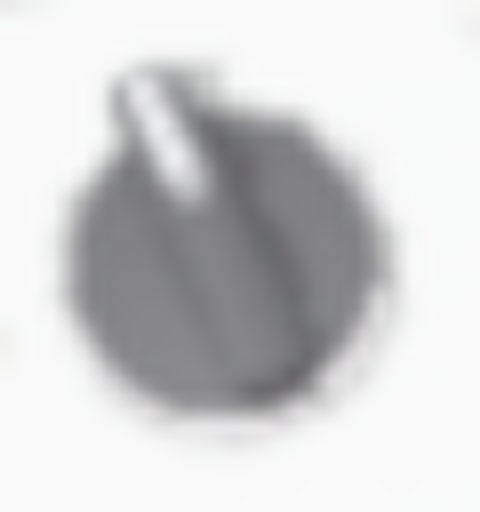

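View pics/s0d.png

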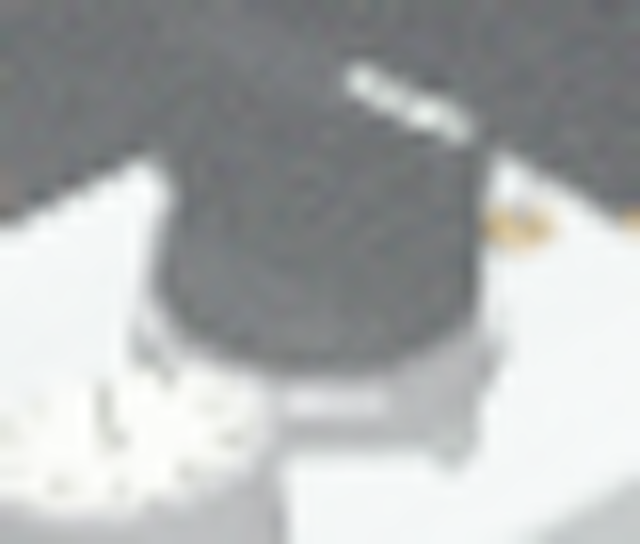

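Run:
```python
from h import *
T=env.snapshot('top');S=env.snapshot('scene')
a=lambda p:((p[0]+.5)/16-.5+240,(p[1]+.5)/16-.5+180)
b=lambda p:((p[0]+.5)/16-.5+305,(p[1]+.5)/16-.5+198)
for n,p,q in [('out',(142,78),(462,128)),('in',(190,192),(355,78))]:
    print(n,two(T,a(p),S,b(q)),onz(T,*a(p),.106),onz(S,*b(q),.106))
c=onz(T,*a((255,385)),.106); print(c)
A=onz(T,*a((142,78)),.106);B=onz(T,*a((190,192)),.106)
d=A-B;print('ang top',np.degrees(np.arctan2(d[1],d[0])))
A=onz(S,*b((462,128)),.106);B=onz(S,*b((355,78)),.106)
d=A-B;print('ang scene',np.degrees(np.arctan2(d[1],d[0])))
for z in (.075,): print('disc',onz(T,*a((228,260)),z))
j=env.read_state()
```

```text
out (array([0.57604355, 0.10773269, 0.10658142]), np.float64(0.0009087552521763245)) [0.57595087 0.10737195 0.106     ] [0.57542519 0.10865045 0.106     ]
in (array([0.55748119, 0.10016535, 0.10663958]), np.float64(0.000780363343047404)) [0.55742601 0.09986214 0.106     ] [0.55675488 0.10105258 0.106     ]
[0.52629368 0.08978784 0.106     ]
ang top 22.067175028115837
ang scene 22.14383816344514
disc [0.55198283 0.09620714 0.075     ]
```

The bar yaw is about 22.1° in both views. The dial centre is (0.5515, 0.0973), and the top measures about 0.1065, which agrees with the text. The jaws are already about 1.3° from aligned, so I'll move over the dial.

>>> {"method": "servo_tool", "body": {"commands": [[[-0.039,0,-0.041],0,0.4],[[-0.039,0,-0.041],0,-0.2],[[-0.039,0,-0.041],0,-0.2],[[-0.039,0,-0.041],0,-0.2],[[-0.039,0,-0.041],0,-0.2],[[-0.039,0,-0.041],0,-0.2],[[-0.039,0,-0.041],0,-0.2],[[-0.039,0,-0.041],0,-0.2]], "grip_force": 60}}

```text
time: 1.3
tcp_pos: [0.4156, -0.2116, 0.2317]
orientation: [-0.128, 0.128, -0.695, 0.696]
contact_force: [0.7, 0.2, -0.2]
finger_gap: 0.397
```

```bash
cat >> h.py <<'E'
from scipy.spatial.transform import Rotation as Ro
def st():
    s=env.read_state();q=s['orientation'];R=Ro.from_quat([*q[1:],q[0]]).as_matrix()
    print('t',round(s['time'],2),'p',s['tcp_pos'].round(4),'jawyaw',np.degrees(np.arctan2(R[1,2],R[0,2])).round(2),'tilt',R[:,1].round(3),'q',s['joints'].round(2),'F',s['contact_force'].round(2),'M',s['moment'].round(3),'gap',round(s['finger_gap'],3))
    return s,R
def go(x,y,z):
    s,R=st(); print('tool shift',(R.T@(np.array([x,y,z])-s['tcp_pos'])).round(4))
E
python3 -c "
from h import *
go(.5515,.0973,.2)"
```

```text
t 1.3 p [ 0.4156 -0.2116  0.2317] jawyaw -69.17 tilt [ 0.001 -0.001 -1.   ] q [ 0.65  0.14 -0.29  2.    0.05  1.01 -0.88] F [ 0.65  0.21 -0.17] M [-0.013 -0.099 -0.039] gap 0.397
tool shift [-0.2368  0.0316 -0.2404]
```

>>> {"method": "servo_tool", "body": {"commands": [[[-0.039,0,-0.04],0,-0.2],[[-0.039,0,-0.04],0,-0.2],[[-0.039,0,-0.04],0,-0.2],[[-0.039,0,-0.04],0,-0.2],[[-0.039,0,-0.04],0,-0.2],[[-0.02,0,-0.02],0,-0.2],[[0,0,0],-1.3,-0.2]]}}

```text
time: 2.17
tcp_pos: [0.538, 0.0716, 0.2313]
orientation: [0.138, -0.138, 0.694, -0.693]
contact_force: [-0.5, -0.2, 0.0]
finger_gap: 0.396
```

```bash
python3 -c "
from h import *
go(.5515,.0973,.082)"
```

```text
t 2.17 p [0.538  0.0716 0.2313] jawyaw -67.53 tilt [ 0.     0.001 -1.   ] q [ 0.19  0.29 -0.49  1.83  0.16  1.06 -1.54] F [-0.51 -0.19  0.05] M [-0.058  0.039  0.072] gap 0.396
tool shift [-0.0221  0.1494 -0.0184]
```

>>> {"method": "servo_tool", "body": {"commands": [[[-0.022,0,-0.018],0,-0.2],[[0,0,0],-10.5,-0.2],[[0,0,0],-10.5,-0.2],[[0,0,0],-10.5,-0.2],[[0,0,0],-10.5,-0.2],[[0,0,0],-10.5,-0.2],[[0,0,0],-10.5,-0.2],[[0,0,0],-10.5,-0.2]]}}

```text
time: 3.18
tcp_pos: [0.5511, 0.0917, 0.2311]
orientation: [-0.524, 0.525, -0.473, 0.474]
contact_force: [0.2, 0.7, -0.5]
finger_gap: 0.4
```

>>> {"method": "servo_tool", "body": {"commands": [[[0,0,0],-10.5,-0.2],[[0,0,0],-10.5,-0.2],[[0,0,0],-10.5,-0.2],[[0,0,0],-10.5,-0.2],[[0,0,0],-10.5,-0.2],[[0,0,0],-10.5,-0.2],[[0,0,0],-10.5,-0.2],[[0,0,0],-10.5,-0.2]]}}

```text
time: 4.18
tcp_pos: [0.5511, 0.0917, 0.231]
orientation: [-0.706, 0.708, -0.001, 0.001]
contact_force: [0.5, -0.2, 0.4]
finger_gap: 0.401
```

```bash
python3 -c "
from h import *
go(.5515,.0973,.082)"
```

```text
t 4.17 p [0.5511 0.0917 0.231 ] jawyaw 89.89 tilt [-0.    -0.002 -1.   ] q [ 0.56  0.49 -1.08  1.77  0.47  1.17  0.9 ] F [ 0.47 -0.16  0.39] M [ 0.044  0.02  -0.016] gap 0.401
tool shift [0.0004 0.149  0.0059]
```

>>> {"method": "servo_tool", "body": {"commands": [[[0,0.03,0.006],-10.5,-0.2],[[0,0.03,0],-10.5,-0.2],[[0,0.02,0],-1.2,-0.2],[[0,0,0],0,-0.2]]}}

```text
time: 4.68
tcp_pos: [0.5506, 0.0984, 0.1499]
orientation: [-0.694, 0.695, 0.132, -0.134]
contact_force: [-0.9, 0.0, 0.6]
finger_gap: 0.404
```

```bash
python3 -c "
from h import *
go(.5515,.0973,.082)
snap('top','top1.png');snap('scene','scene1.png')
a=cv2.imread('pics/top1.png')[145:260,205:355]; a=cv2.resize(a,None,fx=4,fy=4,interpolation=2)
b=cv2.imread('pics/scene1.png')[150:285,235:365]; b=cv2.resize(b,(None),fx=3.4,fy=3.4,interpolation=2)
cv2.imwrite('pics/t1z.png',a);cv2.imwrite('pics/s1z.png',b)
"
```

```text
t 4.67 p [0.5506 0.0984 0.1499] jawyaw 111.66 tilt [-0.003 -0.001 -1.   ] q [ 0.53  0.62 -1.09  1.85  0.63  1.07  1.14] F [-0.86  0.    0.64] M [ 0.016 -0.01  -0.005] gap 0.404
tool shift [ 0.0006  0.0679 -0.0013]
```

View pics/t1z.png

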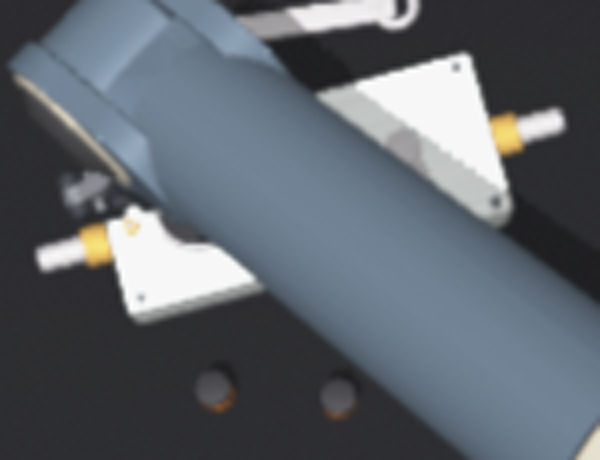

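View pics/s1z.png

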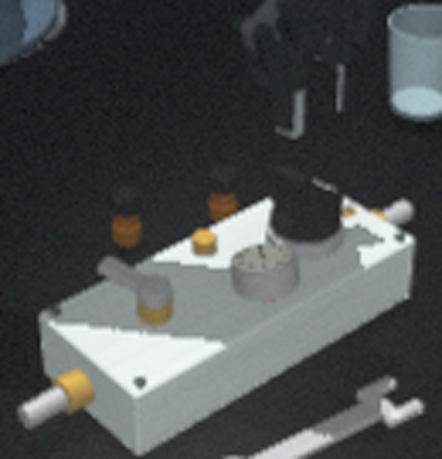

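The arm hides the dial in the top view. In the scene view the fingers, with tips near (290,135) and (340,108) in the crop, stand above the dial at (312,190). Descending.

>>> {"method": "servo_tool", "body": {"commands": [[[0.001,0.022,-0.001],-0.4,-0.2],[[0,0.022,0],0,-0.2],[[0,0.014,0],0,-0.2],[[0,0.008,0],0,-0.2],[[0,0,0],0,-0.2]]}}

```text
time: 5.4
tcp_pos: [0.5524, 0.0994, 0.0847]
orientation: [0.694, -0.694, -0.136, 0.137]
contact_force: [0.2, -0.2, 0.5]
finger_gap: 0.402
```

```bash
python3 -c "
from h import *
go(.5515,.0973,.082)
snap('scene','scene2.png')
b=cv2.imread('pics/scene2.png')[150:285,235:365]; b=cv2.resize(b,(None),fx=5,fy=4.4,interpolation=2)
cv2.imwrite('pics/s2z.png',b)
"
```

```text
t 5.4 p [0.5524 0.0994 0.0847] jawyaw 112.26 tilt [-0.001  0.    -1.   ] q [ 0.48  0.69 -1.02  1.9   0.72  0.97  1.08] F [ 0.17 -0.2   0.48] M [0.018 0.028 0.007] gap 0.402
tool shift [-0.0016  0.0027 -0.0016]
```

View pics/s2z.png

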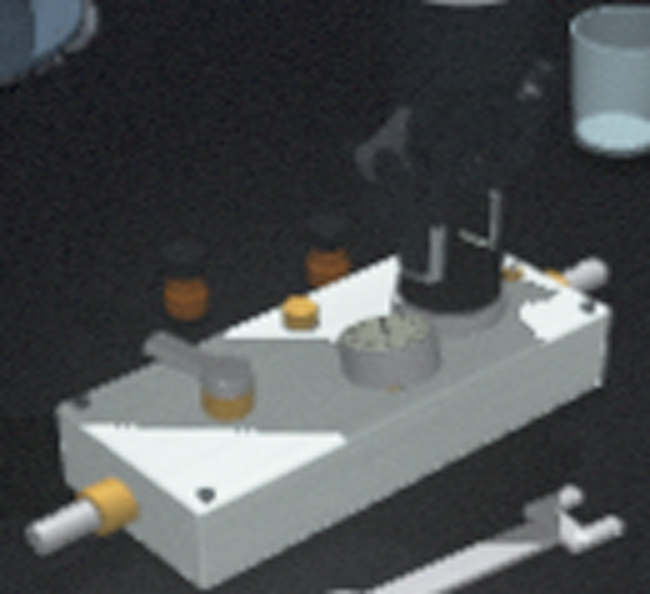

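The fingers, with tips near (428,275) and (478,240) in the crop, stand on either side of the bar. I'll centre and grip.

>>> {"method": "servo_tool", "body": {"commands": [[[-0.002,0.002,-0.002],0,-0.2],[[0,0,0],0,-0.4],[[0,0,0],0,-0.6],[[0,0,0],0,-1],[[0,0,0],0,-1]], "grip_force": 60}}

```text
time: 6.08
tcp_pos: [0.5512, 0.098, 0.0839]
orientation: [0.694, -0.693, -0.137, 0.137]
contact_force: [-3.9, 4.1, 5.5]
finger_gap: 0.148
```

```bash
python3 -c "
from h import *
go(.5515,.0973,.082)
"
```

```text
t 6.08 p [0.5512 0.098  0.0839] jawyaw 112.32 tilt [ 0.     0.001 -1.   ] q [ 0.48  0.69 -1.02  1.91  0.72  0.96  1.08] F [-3.93  4.11  5.49] M [0.677 0.662 0.067] gap 0.148
tool shift [ 0.      0.0019 -0.0008]
```

>>> {"method": "servo_tool", "body": {"commands": [[[0,0,0],5,-1],[[0,0,0],5,-1],[[0,0,0],5,-1],[[0,0,0],5,-1],[[0,0,0],5,-1],[[0,0,0],5,-1]]}}

```text
time: 6.82
tcp_pos: [0.5508, 0.0998, 0.0839]
orientation: [0.707, -0.704, 0.048, -0.048]
contact_force: [-3.1, 7.2, 2.6]
finger_gap: 0.146
```

```bash
python3 -c "
from h import *
go(.5515,.0973,.082)
"
```

```text
t 6.83 p [0.5508 0.0998 0.0839] jawyaw 82.2 tilt [-0.     0.004 -1.   ] q [ 0.41  0.64 -0.9   1.91  0.63  0.91  0.63] F [-3.12  7.16  2.57] M [1.402 0.665 0.168] gap 0.146
tool shift [ 0.001   0.0018 -0.0024]
```

>>> {"method": "servo_tool", "body": {"commands": [[[0,0,0.001],5,-1],[[0,0,0],5,-1],[[0,0,0],5,-1],[[0,0,0],5,-1],[[0,0,0],5,-1]]}}

```text
time: 7.45
tcp_pos: [0.5514, 0.1012, 0.0839]
orientation: [0.68, -0.676, 0.2, -0.199]
contact_force: [-3.5, 8.2, 1.0]
finger_gap: 0.147
```

```bash
python3 -c "
from h import *
go(.5515,.0973,.082)
"
```

```text
t 7.45 p [0.5514 0.1012 0.0839] jawyaw 57.19 tilt [ 0.001  0.005 -1.   ] q [ 0.34  0.59 -0.8   1.91  0.55  0.87  0.26] F [-3.5   8.23  1.03] M [ 1.752  0.57  -0.066] gap 0.147
tool shift [ 0.0022  0.0019 -0.0033]
```

>>> {"method": "servo_tool", "body": {"commands": [[[-0.001,0,0.002],4,-1],[[0,0,0.001],4,-1],[[0,0,0],3,-1],[[0,0,0],0,-1]]}}

```text
time: 7.95
tcp_pos: [0.5518, 0.1019, 0.0839]
orientation: [0.656, -0.656, 0.264, -0.263]
contact_force: [-3.0, 1.9, 3.4]
finger_gap: 0.147
```

```bash
python3 -c "
from h import *
go(.5545,.0993,.082)
"
```

```text
t 7.95 p [0.5518 0.1019 0.0839] jawyaw 46.3 tilt [-0.001  0.    -1.   ] q [ 0.3   0.58 -0.75  1.91  0.52  0.86  0.09] F [-2.95  1.95  3.35] M [0.643 0.857 0.061] gap 0.147
tool shift [0.0037 0.0019 0.    ]
```

>>> {"method": "servo_tool", "body": {"commands": [[[0,0,0],3,-1],[[0,0,0],0,-1]]}}

```text
time: 8.2
tcp_pos: [0.5519, 0.102, 0.0839]
orientation: [0.649, -0.649, 0.28, -0.28]
contact_force: [-4.1, 3.4, 5.5]
finger_gap: 0.145
```

```bash
python3 -c "
from h import *
go(.5545,.0993,.082)
"
```

```text
t 8.2 p [0.5519 0.102  0.0839] jawyaw 43.32 tilt [-0.001  0.001 -1.   ] q [ 0.3   0.57 -0.74  1.91  0.51  0.85  0.05] F [-4.08  3.43  5.5 ] M [0.781 0.88  0.044] gap 0.145
tool shift [0.0038 0.0018 0.    ]
```

>>> {"method": "servo_tool", "body": {"commands": [[[0,0,0],4,-1],[[0,0,0.001],5,-1],[[0,0,0],5,-1],[[0,0,0],5,-1],[[0,0,0],0,-1]]}}

```text
time: 8.82
tcp_pos: [0.5529, 0.1027, 0.0839]
orientation: [0.594, -0.594, 0.384, -0.383]
contact_force: [-3.9, 4.1, 4.6]
finger_gap: 0.15
```

```bash
python3 -c "
from h import *
go(.5545,.0993,.082)
"
```

```text
t 8.82 p [0.5529 0.1027 0.0839] jawyaw 24.32 tilt [-0.     0.001 -1.   ] q [ 0.24  0.55 -0.66  1.91  0.45  0.83 -0.23] F [-3.87  4.13  4.6 ] M [ 0.938  0.868 -0.095] gap 0.15
tool shift [0.0037 0.0019 0.0001]
```

>>> {"method": "servo_tool", "body": {"commands": [[[0,0,0],4,-1],[[0,0,0],3,-1],[[0,0,0],0,-1]]}}

```text
time: 9.2
tcp_pos: [0.5532, 0.1028, 0.0839]
orientation: [0.57, -0.569, 0.419, -0.419]
contact_force: [-3.8, 3.7, 3.3]
finger_gap: 0.146
```

```bash
python3 -c "
from h import *
go(.5545,.0993,.082)
"
```

```text
t 9.2 p [0.5532 0.1028 0.0839] jawyaw 17.39 tilt [ 0.001  0.001 -1.   ] q [ 0.22  0.54 -0.63  1.91  0.43  0.82 -0.34] F [-3.8   3.75  3.32] M [1.007 0.634 0.076] gap 0.146
tool shift [0.0037 0.0019 0.0002]
```

>>> {"method": "servo_tool", "body": {"commands": [[[0,0,0],3,-1],[[0,0,0],0,-1]]}}

```text
time: 9.45
tcp_pos: [0.5534, 0.1028, 0.0839]
orientation: [0.559, -0.558, 0.434, -0.433]
contact_force: [-2.6, 5.6, 2.7]
finger_gap: 0.148
```

```bash
python3 -c "
from h import *
go(.5545,.0993,.082)
"
```

```text
t 9.45 p [0.5534 0.1028 0.0839] jawyaw 14.39 tilt [ 0.001  0.002 -1.   ] q [ 0.21  0.54 -0.62  1.91  0.42  0.82 -0.38] F [-2.56  5.59  2.73] M [1.079 0.661 0.03 ] gap 0.148
tool shift [0.0037 0.0018 0.0002]
```

Not the stop. The next candidate angle is -7.7°.

>>> {"method": "servo_tool", "body": {"commands": [[[0,0,0],4,-1],[[0,0,0],5,-1],[[0,0,0],5,-1],[[0,0,0],5,-1],[[0,0,0],0,-1]]}}

```text
time: 10.07
tcp_pos: [0.5546, 0.103, 0.0839]
orientation: [-0.481, 0.478, -0.52, 0.52]
contact_force: [1.1, 5.4, 2.7]
finger_gap: 0.152
```

```bash
python3 -c "
from h import *
go(.5545,.0993,.082)
"
```

```text
t 10.07 p [0.5546 0.103  0.0839] jawyaw -4.64 tilt [ 0.003  0.002 -1.   ] q [ 0.15  0.52 -0.53  1.92  0.36  0.8  -0.66] F [1.12 5.44 2.65] M [ 1.3    0.044 -0.067] gap 0.152
tool shift [0.0037 0.0019 0.0002]
```

>>> {"method": "servo_tool", "body": {"commands": [[[0,0,0],4,-1],[[0,0,0],4,-1],[[0,0,0],0,-1]]}}

```text
time: 10.45
tcp_pos: [0.555, 0.1029, 0.0839]
orientation: [-0.444, 0.441, -0.552, 0.552]
contact_force: [2.5, 5.6, -1.6]
finger_gap: 0.15
```

```bash
python3 -c "
from h import *
go(.5545,.0993,.082)
"
```

```text
t 10.45 p [0.555  0.1029 0.0839] jawyaw -12.59 tilt [ 0.004  0.002 -1.   ] q [ 0.12  0.51 -0.5   1.92  0.34  0.79 -0.78] F [ 2.47  5.58 -1.59] M [ 1.199 -0.265 -0.   ] gap 0.15
tool shift [0.0036 0.0019 0.0003]
```

>>> {"method": "servo_tool", "body": {"commands": [[[0,0,0],3,-1],[[0,0,0],0,-1]]}}

```text
time: 10.7
tcp_pos: [0.5552, 0.1029, 0.0839]
orientation: [-0.429, 0.426, -0.563, 0.563]
contact_force: [1.5, 4.9, -0.4]
finger_gap: 0.15
```

```bash
python3 -c "
from h import *
go(.5545,.0993,.082)
"
```

```text
t 10.7 p [0.5552 0.1029 0.0839] jawyaw -15.59 tilt [ 0.004  0.003 -1.   ] q [ 0.12  0.51 -0.49  1.92  0.33  0.79 -0.82] F [ 1.53  4.87 -0.39] M [ 1.13  -0.28   0.041] gap 0.15
tool shift [0.0036 0.0019 0.0003]
```

>>> {"method": "servo_tool", "body": {"commands": [[[0,0,0],4,-1],[[0,0,0],5,-1],[[0,0,0],5,-1],[[0,0,0],5,-1],[[0,0,0],0,-1]]}}

```text
time: 11.32
tcp_pos: [0.5563, 0.1024, 0.0839]
orientation: [-0.331, 0.326, -0.626, 0.627]
contact_force: [4.5, 3.9, -1.4]
finger_gap: 0.145
```

```bash
python3 -c "
from h import *
go(.5545,.0993,.082)
"
```

```text
t 11.32 p [0.5563 0.1024 0.0839] jawyaw -34.68 tilt [ 0.006  0.002 -1.   ] q [ 0.05  0.5  -0.4   1.92  0.27  0.77 -1.11] F [ 4.51  3.92 -1.35] M [ 1.078 -0.777 -0.071] gap 0.145
tool shift [0.0036 0.0019 0.0003]
```

>>> {"method": "servo_tool", "body": {"commands": [[[0,0,0],4,-1],[[0,0,0],3,-1],[[0,0,0],0,-1]]}}

```text
time: 11.7
tcp_pos: [0.5565, 0.1022, 0.0839]
orientation: [-0.293, 0.288, -0.644, 0.645]
contact_force: [3.9, 4.2, -2.2]
finger_gap: 0.15
```

```bash
python3 -c "
from h import *
go(.5545,.0993,.082)
"
```

```text
t 11.7 p [0.5565 0.1022 0.0839] jawyaw -41.55 tilt [ 0.007  0.002 -1.   ] q [ 0.03  0.49 -0.37  1.92  0.25  0.77 -1.21] F [ 3.92  4.22 -2.24] M [ 0.873 -1.018  0.257] gap 0.15
tool shift [0.0035 0.0019 0.0004]
```

>>> {"method": "servo_tool", "body": {"commands": [[[0,0,0],2.5,-1],[[0,0,0],0,-1]]}}

```text
time: 11.95
tcp_pos: [0.5566, 0.1021, 0.0839]
orientation: [-0.279, 0.274, -0.651, 0.651]
contact_force: [4.9, 3.4, -2.9]
finger_gap: 0.149
```

```bash
python3 -c "
from h import *
go(.5545,.0993,.082)
"
```

```text
t 11.95 p [0.5566 0.1021 0.0839] jawyaw -44.03 tilt [ 0.007  0.002 -1.   ] q [ 0.02  0.49 -0.36  1.92  0.24  0.77 -1.25] F [ 4.92  3.43 -2.91] M [ 0.734 -1.053  0.27 ] gap 0.149
tool shift [0.0035 0.0019 0.0004]
```

```bash
python3 -c "
from h import *
for i in range(6):
    env.snapshot('top'); s=env.read_state(); print(s['moment'].round(3))
st()
"
```

```text
[ 0.79  -1.093  0.351]
[ 0.822 -1.029  0.371]
[ 0.788 -0.999  0.31 ]
[ 0.908 -1.06   0.348]
[ 0.773 -1.036  0.376]
[ 0.824 -1.057  0.356]
t 12.25 p [0.5566 0.1021 0.0839] jawyaw -44.02 tilt [ 0.007  0.002 -1.   ] q [ 0.02  0.49 -0.36  1.92  0.24  0.77 -1.24] F [ 5.44  3.36 -2.99] M [ 0.824 -1.057  0.356] gap 0.15
```

The stop is confirmed: about 0.35 N m at 6.3° past the expected click, which fits 3 N m/rad. Now I'll turn back by 126.3° to jaw yaw 82.3°.

>>> {"method": "servo_tool", "body": {"commands": [[[0,0,0],-6,-1],[[0,0,0],-8,-1],[[0,0,0],-8,-1],[[0,0,0],-8,-1],[[0,0,0],-8,-1],[[0,0,0],-8,-1],[[0,0,0],-8,-1],[[0,0,0],-8,-1]]}}

```text
time: 13.25
tcp_pos: [0.5532, 0.1028, 0.0839]
orientation: [0.573, -0.572, 0.415, -0.414]
contact_force: [-3.5, 5.4, 3.6]
finger_gap: 0.151
```

>>> {"method": "servo_tool", "body": {"commands": [[[0,0,-0.001],-8,-1],[[0,0,0],-8,-1],[[0,0,0],-8,-1],[[0,0,0],-8,-1],[[0,0,-0.001],-8,-1],[[0.001,0,-0.001],-8,-1],[[0,0,0],-5,-1],[[0,0,0],0,-1]]}}

```text
time: 14.25
tcp_pos: [0.5513, 0.1005, 0.0838]
orientation: [0.698, -0.697, 0.117, -0.117]
contact_force: [-4.7, 6.4, 4.9]
finger_gap: 0.151
```

```bash
python3 -c "
from h import *
st()
"
```

```text
t 14.25 p [0.5513 0.1005 0.0838] jawyaw 70.96 tilt [-0.001  0.002 -1.   ] q [ 0.38  0.62 -0.86  1.91  0.59  0.89  0.46] F [-4.7   6.42  4.87] M [1.017 0.98  0.078] gap 0.151
```

>>> {"method": "servo_tool", "body": {"commands": [[[0,0,0],-4,-1],[[0,0,0],-4,-1],[[0,0,0],-3.3,-1],[[0,0,0],0,-1]]}}

```text
time: 14.75
tcp_pos: [0.5511, 0.0999, 0.0838]
orientation: [0.706, -0.705, 0.048, -0.047]
contact_force: [-5.5, 2.9, 8.0]
finger_gap: 0.148
```

```bash
python3 -c "
from h import *
st()
"
```

```text
t 14.75 p [0.5511 0.0999 0.0838] jawyaw 82.26 tilt [-0.001  0.001 -1.   ] q [ 0.41  0.64 -0.9   1.91  0.63  0.91  0.63] F [-5.46  2.91  7.96] M [0.843 1.021 0.066] gap 0.148
```

>>> {"method": "servo_tool", "body": {"commands": [[[0,0,0],0,-0.4],[[0,0,0],0,-0.2],[[0,0,0],0,-0.2],[[0,-0.03,0],0,-0.2],[[0,-0.05,0],0,-0.2],[[0,-0.05,0],0,-0.2]]}}

```text
time: 15.5
tcp_pos: [0.552, 0.0983, 0.2144]
orientation: [-0.705, 0.706, -0.049, 0.049]
contact_force: [0.5, 0.8, 0.9]
finger_gap: 0.399
```

```bash
python3 -c "
from h import *
s,R=st()
print(R.round(3))
"
```

```text
t 15.5 p [0.552  0.0983 0.2144] jawyaw 82.05 tilt [-0.    -0.001 -1.   ] q [ 0.51  0.49 -1.03  1.79  0.46  1.13  0.76] F [0.55 0.85 0.88] M [-0.053 -0.071 -0.041] gap 0.399
[[ 0.99  -0.     0.138]
 [-0.138 -0.001  0.99 ]
 [-0.    -1.    -0.001]]
```

>>> {"method": "servo_tool", "body": {"commands": [[[-0.006,0,-0.043],0,-0.6],[[-0.006,0,-0.043],0,-1],[[-0.006,0,-0.043],0,-1],[[0,0,0],0,-1]]}}

```text
time: 16.0
tcp_pos: [0.5157, -0.0312, 0.2126]
orientation: [-0.704, 0.706, -0.052, 0.051]
contact_force: [0.4, 0.2, -0.2]
finger_gap: 0.001
```

```bash
python3 -c "
from h import *
go(.515,-.028,.068)
snap('top','top3.png');snap('scene','scene3.png')
a=cv2.imread('pics/top3.png')[145:260,205:355]; a=cv2.resize(a,None,fx=5,fy=5,interpolation=2)
b=cv2.imread('pics/scene3.png')[185:285,235:365]; b=cv2.resize(b,None,fx=6,fy=6,interpolation=2)
cv2.imwrite('pics/t3z.png',a);cv2.imwrite('pics/s3z.png',b)
"
```

```text
t 16.0 p [ 0.5157 -0.0312  0.2126] jawyaw 81.62 tilt [-0.001 -0.003 -1.   ] q [ 0.81  0.42 -1.06  1.88  0.42  1.08  1.01] F [ 0.43  0.21 -0.15] M [-0.033 -0.049  0.036] gap 0.001
tool shift [-0.001   0.1446  0.0035]
```

View pics/t3z.png

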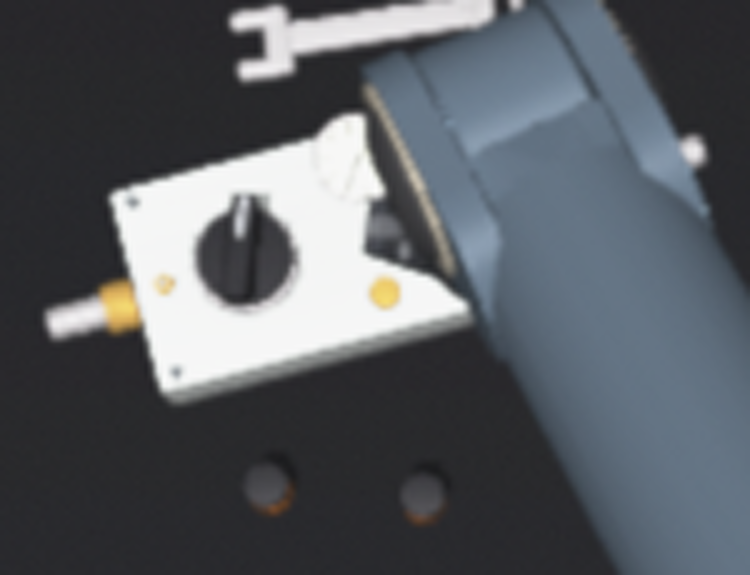

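View pics/s3z.png

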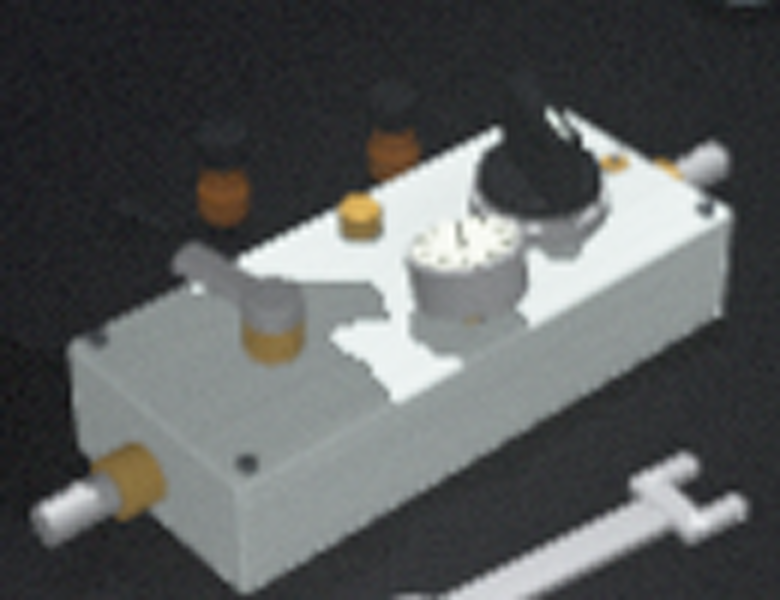

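In the top view the white line now runs from about (246,198) to (239,233) in the crop, against (222,203) before. I'll measure it, and compute the lever push.

```bash
python3 -c "
from h import *
T=snap('top')
im=T['img'].astype(float);g=im.min(2);print(im.min(2)[182:200,248:260].astype(int))
f=lambda p: onz(T,*p,.106)
a=f(zt((247,199)));b=f(zt((239,233)));d=a-b;print(a,b,np.degrees(np.arctan2(d[1],d[0])))
go(.515,-.028,.068)
"
```

```text
[[245 245 244 244 244 244 244 244 244 244 244 245]
 [245 245 241 223 207 213 210 205 216 223 226 240]
 [245 245 237 176 127 178 161 106 136 169 189 234]
 [245 244 229 150 123 195 171  84 100 149 183 234]
 [244 240 204 120 135 184 152  74  73 118 167 230]
 [228 195 137  91 149 175 132  64  47  75 125 198]
 [152 103  69  84 176 183 118  58  36  51  78 128]
 [ 78  61  53  88 190 185 108  52  35  47  59  74]
 [ 60  57  52  88 187 178  95  47  35  50  58  59]
 [ 58  55  52  83 170 158  80  44  35  51  59  60]
 [ 59  55  52  67 119 111  65  42  36  52  60  61]
 [ 60  55  52  57  68  67  55  42  37  53  60  61]
 [ 60  55  53  57  60  60  53  40  45  58  61  62]
 [ 61  55  54  57  60  60  53  40  51  62  62  63]
 [ 62  55  54  59  60  61  51  39  53  62  63  63]
 [ 62  55  56  61  61  60  50  39  53  63  64  64]
 [ 63  57  57  62  62  61  49  37  53  64  65  65]
 [ 64  57  58  61  62  60  48  37  54  65  66  66]]
[0.57569946 0.09316988 0.106     ] [0.55823189 0.09733926 0.106     ] -13.424889809108635
t 16.15 p [ 0.5166 -0.0257  0.2135] jawyaw 82.09 tilt [ 0.001  0.    -1.   ] q [ 0.81  0.42 -1.07  1.88  0.42  1.08  1.01] F [-0.27 -0.07  0.43] M [ 0.005 -0.024  0.023] gap -0.003
tool shift [-0.0014  0.1455 -0.0025]
```

```bash
python3 -c "
from h import *
T=snap('top')
def f(fn):
    im=cv2.imread('pics/'+fn).astype(float).min(2)[187:193,247:259]-70   # rows inside disc only
    im=np.clip(im,0,None); 
    r=[]
    for i in range(1,4):
        w=im[i]; j=int(np.argmax(w)); sl=slice(max(j-2,0),j+3); c=(w[sl]*np.arange(12)[sl]).sum()/w[sl].sum()+247
        r.append(onz(T,c,187+i,.106))
    r=np.array(r);m=r.mean(0);
    for ax in ((.5515,.0973),(.5522,.0977),(.551,.0967)):
        d=m[:2]-ax; print(fn,m[:2].round(4),np.degrees(np.arctan2(d[1],d[0])).round(1),np.hypot(*d).round(4))
f('top0.png');f('top3.png')
"
```

```text
top0.png [0.564  0.1029] 24.2 0.0137
top0.png [0.564  0.1029] 23.9 0.0129
top0.png [0.564  0.1029] 25.6 0.0144
top3.png [0.564  0.1011] 17.0 0.013
top3.png [0.564  0.1011] 16.1 0.0123
top3.png [0.564  0.1011] 18.8 0.0137
```

```bash
python3 -c "
from h import *
T=snap('top')
for fn in ('top0.png','top3.png'):
    im=cv2.imread('pics/'+fn).astype(float).min(2); out=[]
    for v in range(188,192):
        w=np.clip(im[v,249:257]-70,0,None); c=(w*np.arange(249,257)).sum()/w.sum(); out.append((v,round(c,2)))
    m=np.mean([onz(T,c,v,.106) for v,c in out],0)[:2]; d=m-(.5515,.0973)
    print(fn,out,m.round(4),np.degrees(np.arctan2(d[1],d[0])).round(1))
"
```

```text
top0.png [(188, np.float64(249.8)), (189, np.float64(250.26)), (190, np.float64(250.63)), (191, np.float64(251.01))] [0.5627 0.1023] 24.1
top3.png [(188, np.float64(252.31)), (189, np.float64(252.6)), (190, np.float64(252.53)), (191, np.float64(252.46))] [0.5626 0.0971] -0.9
```

The dial turned about 25–30° CW overall, which is one click, so it is at 4. That matches the gripper angle. Now the lever.

>>> {"method": "servo_tool", "body": {"commands": [[[-0.001,0.04,-0.002],0,-1],[[0,0.04,0],0,-1],[[0,0.035,0],0,-1],[[0,0.02,0],0,-1],[[0,0.01,0],0,-1],[[0,0,0],0,-1]]}}

```text
time: 17.0
tcp_pos: [0.5154, -0.0279, 0.0685]
orientation: [0.705, -0.705, 0.049, -0.049]
contact_force: [0.8, 1.4, -0.4]
finger_gap: -0.004
```

```bash
python3 -c "
from h import *
go(.515,-.028,.068)
snap('scene','scene4.png')
b=cv2.imread('pics/scene4.png')[185:285,235:365]; b=cv2.resize(b,None,fx=6,fy=6,interpolation=2)
cv2.imwrite('pics/s4z.png',b)
"
```

```text
t 17.0 p [ 0.5154 -0.0279  0.0685] jawyaw 82.08 tilt [ 0.  0. -1.] q [ 0.66  0.6  -0.9   2.02  0.64  0.83  0.82] F [ 0.77  1.38 -0.39] M [-0.005  0.008 -0.022] gap -0.004
tool shift [-0.0004  0.0005 -0.0002]
```

View pics/s4z.png

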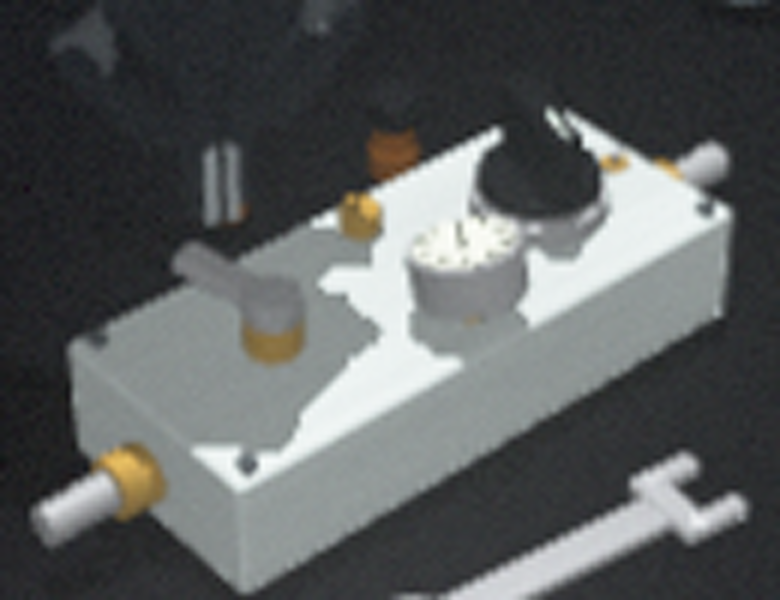

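>>> {"method": "servo_tool", "body": {"commands": [[[0.005,0,-0.014],0,-1],[[0.0055,0,-0.0135],0,-1],[[0.0095,0,-0.0155],0,-1],[[0.007,0,-0.006],0,-1],[[0.007,0,-0.006],0,-1],[[0.016,0,-0.008],0,-1],[[0,0,0],0,-1]]}}

```text
time: 17.92
tcp_pos: [0.5567, -0.0988, 0.0681]
orientation: [-0.705, 0.706, -0.049, 0.05]
contact_force: [0.6, 0.3, -0.1]
finger_gap: 0.002
```

```bash
python3 -c "
from h import *
go(.5843,-.1048,.068)
snap('scene','scene5.png')
b=cv2.imread('pics/scene5.png')[185:285,235:365]; b=cv2.resize(b,None,fx=6,fy=6,interpolation=2)
cv2.imwrite('pics/s5z.png',b)
"
```

```text
t 17.93 p [ 0.5567 -0.0988  0.0681] jawyaw 81.96 tilt [ 0.    -0.001 -1.   ] q [ 0.74  0.66 -0.87  1.91  0.65  0.89  0.96] F [ 0.58  0.29 -0.09] M [ 0.037  0.043 -0.005] gap 0.002
tool shift [ 0.0281  0.0001 -0.002 ]
```

View pics/s5z.png

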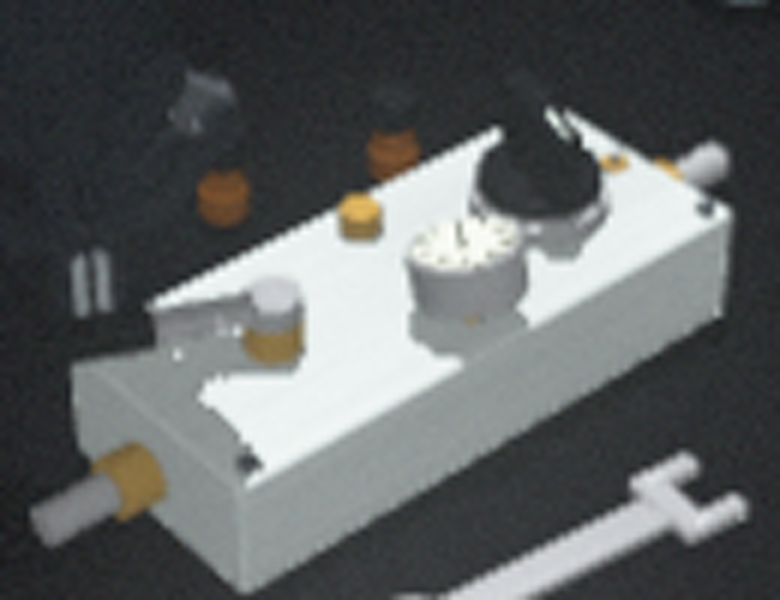

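The lever now points toward (155,320) in the crop, about halfway round. I'll keep pushing.

>>> {"method": "servo_tool", "body": {"commands": [[[0.009,0,-0.002],0,-1],[[0.009,0,-0.001],0,-1],[[0.006,0,0],0,-1],[[0.003,0,0],0,-1],[[0,0,0],0,-1]]}}

```text
time: 18.6
tcp_pos: [0.5828, -0.1045, 0.0684]
orientation: [-0.705, 0.705, -0.049, 0.049]
contact_force: [-0.5, -0.2, 0.2]
finger_gap: 0.002
```

```bash
python3 -c "
from h import *
go(.5843,-.1048,.068)
snap('scene','scene6.png')
b=cv2.imread('pics/scene6.png')[185:285,235:365]; b=cv2.resize(b,None,fx=6,fy=6,interpolation=2)
cv2.imwrite('pics/s6z.png',b)
"
```

```text
t 18.6 p [ 0.5828 -0.1045  0.0684] jawyaw 82.04 tilt [ 0.001 -0.    -1.   ] q [ 0.72  0.69 -0.86  1.84  0.66  0.92  0.98] F [-0.52 -0.16  0.2 ] M [ 0.026  0.031 -0.055] gap 0.002
tool shift [ 0.0015  0.0004 -0.0001]
```

View pics/s6z.png

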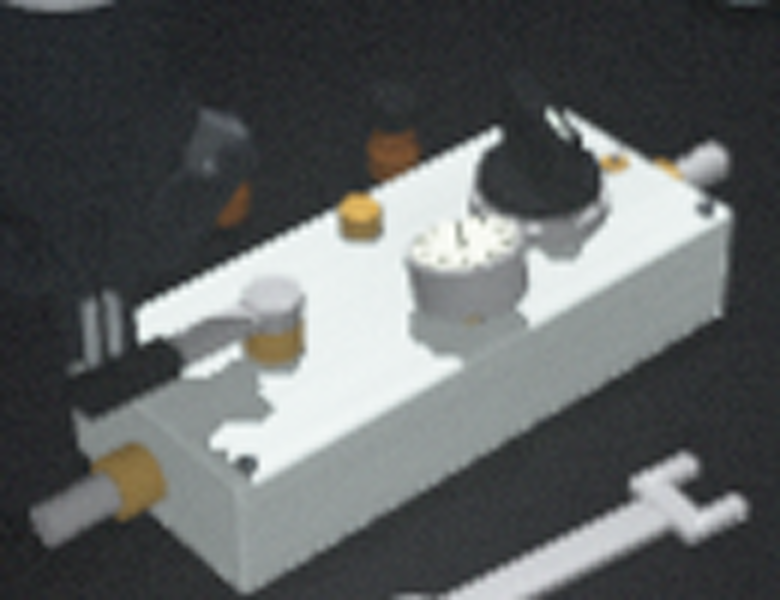

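The lever is nearly in line, with its grip end near (80,390) in the crop, and there is no stop force yet. I'll push on in small steps.

>>> {"method": "servo_tool", "body": {"commands": [[[0.003,0,0.001],0,-1],[[0.003,0,0],0,-1],[[0,0,0],0,-1]]}}

```text
time: 19.02
tcp_pos: [0.5852, -0.1044, 0.068]
orientation: [-0.705, 0.706, -0.052, 0.047]
contact_force: [-9.2, 0.5, 6.2]
finger_gap: 0.003
```

>>> {"method": "servo_tool", "body": {"commands": [[[0.002,0,0],0,-1],[[0.001,0,0],0,-1],[[0,0,0],0,-1]]}}

```text
time: 19.4
tcp_pos: [0.5854, -0.1044, 0.0678]
orientation: [-0.704, 0.707, -0.054, 0.044]
contact_force: [-15.0, -0.1, 11.4]
finger_gap: -0.0
```

```bash
python3 -c "
from h import *
go(.5843,-.1048,.068)
snap('scene','scene7.png')
b=cv2.imread('pics/scene7.png')[185:285,235:365]; b=cv2.resize(b,None,fx=6,fy=6,interpolation=2)
cv2.imwrite('pics/s7z.png',b)
"
```

```text
t 19.4 p [ 0.5854 -0.1044  0.0678] jawyaw 82.06 tilt [-0.013 -0.002 -1.   ] q [ 0.71  0.7  -0.86  1.83  0.65  0.94  0.98] F [-15.04  -0.1   11.4 ] M [0.078 3.308 0.073] gap -0.0
tool shift [-0.001  -0.0001 -0.0005]
```

View pics/s7z.png

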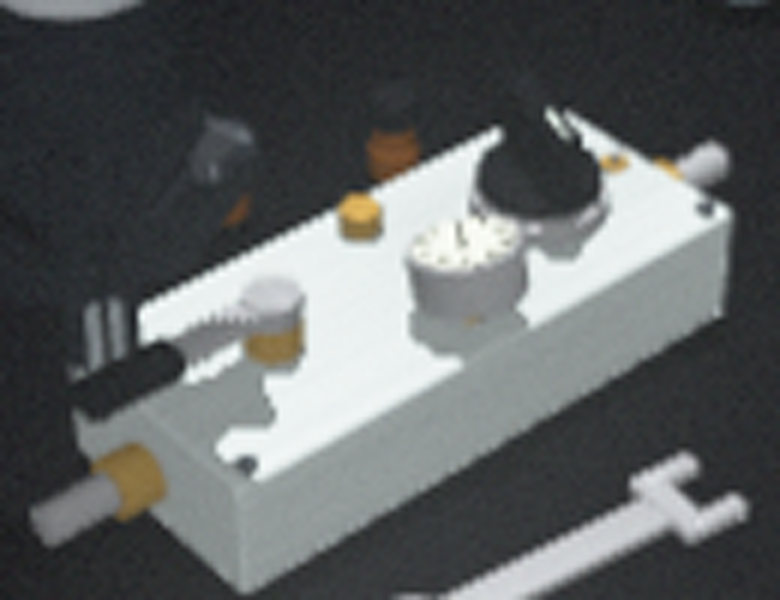

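Fx is about 15 N, so the lever is against its stop, and the bar is parallel to the block edge. I'll back off, rise, move away and check.

>>> {"method": "servo_tool", "body": {"commands": [[[-0.01,0,0],0,-1],[[-0.015,0,0],0,-1],[[0,-0.03,0],0,-1],[[0,-0.05,0],0,-1],[[0,-0.06,0],0,-1],[[0,0,-0.06],0,-1],[[0,0,-0.06],0,-1],[[0,0,-0.06],0,-1]]}}

```text
time: 20.45
tcp_pos: [0.5412, -0.2812, 0.2088]
orientation: [-0.705, 0.706, -0.048, 0.05]
contact_force: [1.0, -0.2, -0.6]
finger_gap: 0.001
```

>>> {"method": "servo_tool", "body": {"commands": [[[0,0,-0.06],0,-1],[[0,0,-0.06],0,-1],[[0,0,0],0,-1],[[0,0,0],0,-1]]}}

```text
time: 20.95
tcp_pos: [0.5249, -0.3976, 0.2082]
orientation: [0.706, -0.705, 0.049, -0.049]
contact_force: [0.0, 1.4, 0.6]
finger_gap: 0.0
```

```bash
python3 -c "
from h import *
st()
T=snap('top','top8.png');S=snap('scene','scene8.png')
a=cv2.imread('pics/top8.png')[145:260,205:355]; a=cv2.resize(a,None,fx=5,fy=5,interpolation=2)
b=cv2.imread('pics/scene8.png')
cv2.imwrite('pics/t8z.png',a)
"
```

```text
t 20.95 p [ 0.5249 -0.3976  0.2082] jawyaw 82.05 tilt [ 0.001  0.001 -1.   ] q [ 1.19  0.64 -0.94  1.56  0.54  1.22  1.59] F [0.01 1.38 0.56] M [ 0.081 -0.073  0.051] gap 0.0
```

View pics/t8z.png

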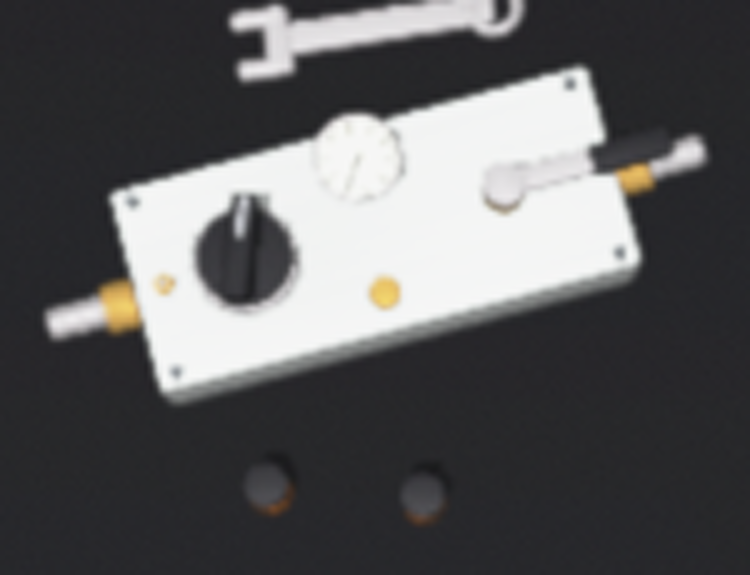

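View pics/scene8.png

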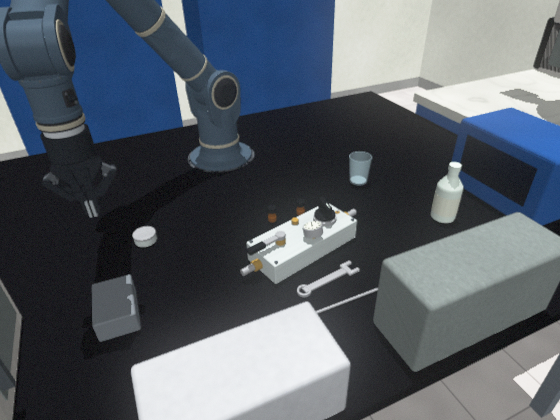

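```bash
python3 -c "
from h import *
T=snap('top')
a=onz(T,*zt((503,184)),.082);b=onz(T,*zt((664,141)),.082);d=b-a
print('lever',np.radians(90-14.3)+np.arctan2(d[1],d[0])+np.pi/2-np.radians(90-14.3)-.25, np.hypot(*d[:2]))
print('angle from closed', np.mod(np.arctan2(d[1],d[0])-(np.pi+.25),2*np.pi))
a=onz(T,*zt((246,199)),.106);b=onz(T,*zt((236,300)),.106);d=a-b
print('bar',np.degrees(np.arctan2(d[1],d[0])),'expect -7.9', np.hypot(*d[:2]))
"
```

```text
lever -0.003035224516400925 0.08632077999853942
angle from closed 1.5677611022784959
bar -5.934860524954235 expect -7.9 0.05209620029574474
```

The lever measures 1.568 rad. The bar is at -5.9° against an expected -7.9°, so it is within 2° of four clicks. The bystanders have not moved and the robot is clear, so I'm handing in.

```bash
python3 -c "
from rig import env
print(env.sign_off())"
```

```text
the job is handed in; nothing more can be done
None
```

The dial is set four clicks above its stop, the shut-off lever is fully open against its stop, and the job is handed in. No verdict was reported.

- **Dial to the stop:** I turned it clockwise until the torque rose to about 0.35 N m, roughly 6° past the fifth click and well under the 0.7 N m limit. The click before it showed only about 0.05 N m at the same phase, so this was clearly the stop.
- **Dial back four clicks:** I turned it back 120° from the stop click, then let go. The final top view puts the bar at -5.9° against an expected -7.9°, well inside the ±12° tolerance.
- **Lever:** I pushed it with closed fingers until about 15 N showed it was on its stop, then let go. The final top view measures it at 1.568 rad.
- **Bystanders and robot:** The bystanders look unmoved in the last pictures, and the robot touches nothing. The job took about 21 of the 72 s allowed.

**Checks that disagreed:**
- A cruder angle check using only the dial's white line gave about 25° of net turn where 30° was expected, and reading the line's slope by eye gave -13°. I put both down to pixel noise.
- The dial's axis lay about 3.6 mm from my camera estimate, judging by how the gripper moved during the turn. This added only a few newtons of side load.
- I could not read the pin height directly, because 0.25 mm per click is too fine for the cameras.

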